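# Take the hot lid off the camp oven with the lid lifter

## Robot

A 6-joint arm with a two-finger parallel gripper is mounted at the origin on the work surface. World frame = base frame: x ahead of the robot, y to its left, z up, the work surface at z = 0. Lengths are in mm, angles in rad, forces in N, time in s.
With the tool pointing down it reaches from about 350 to 775 mm from the base axis. Payload 7.3 kg.
Tool frame: the origin (TCP) lies midway between the tips of the shut fingers; the grasp point (between the pads) lies bot.tcp_to_grasp behind it (bot.tcp_to_grasp is the distance from the TCP to the grasp point, in mm); z points along the fingers, y is the direction in which the jaws open and shut (so a half turn about z gives the same grasp; the last joint's range is limited). The gripper opens to 92 mm and grips with 3 to 60 N. Pads are 19 mm wide; open, the fingers measure 130 mm over their backs; the gripper's body (75 mm by 190 mm) begins 47 mm behind the grasp point.
Start: joints at [-0.146, 0.342, 1.524, -0, 1.275, -0.146], TCP at [525.019, 0.019, 226.741] pointing down, gripper open.
Joint ranges: [-2.53, 2.53], [-0.77, 2.02], [0.04, 2.7], [-1, 4.14], [0.28, 2.66], [-3.11, 3.11]. Speed limits (rad/s): [2.57, 2.57, 3.14, 3.14, 3.14, 3.14].

## Interface

Orientations are given as [roll, pitch, yaw] about the fixed x, y, z axes, in that order (R = Rz(yaw) Ry(pitch) Rx(roll)).
In Python, from plant import bot gives the robot as it stands.
- The arm moves only by the shell command python3 -m inch 'ROWS'. ROWS is JSON, one flat list of numbers, 7 for each row, row after row: the shift along the world's x, y, z in cm, then the turn, a rotation vector about the world's x, y, z in degrees, then the gripper command: -1 is shut, 1 is fully open, values between are in proportion. In form: [tx, ty, tz, ax, ay, az, fingers, tx, ty, tz, ax, ay, az, fingers, ...]. A call has exactly 5 rows; each row is the pose to reach, as a shift and turn from the pose measured when the call began; what a row does not reach only later rows make up. A row lasts 1/10 s, in which the tool goes at most 50 mm and 8.59 degrees, less where a joint would pass 70% of its speed; a pose out of reach is approached as far as the arm can. A call with a gripper value outside its range is refused whole. The fingers move at their own pace and stop on an object; the grip force is fixed at half the most. Time passes only in rows, so rows that repeat a pose let the fingers close, or fill a call up. It gives the time, the measured TCP pose, the force and the opening at its end, in the units of the state.
- bot.get_obs(): the state, without advancing time (a new reading comes with each control period).
- bot.capture(name): name is "scene" or "side" or "wrist"; returns the picture (400x640x3 uint8, red, green, blue); there is no depth.
- bot.calibration(name): a dict with "fx", "fy", "cx", "cy" (pixels), "k1" (the pictures are not rectified: a ray, as slopes to the right and down, at radius r is drawn at 1 + k1 r^2 times it, then the intrinsics apply), "cam_to_world" (4x4, takes a point from camera to world coordinates). Camera axes: x right, y down, z forward; pixel columns grow to the right and rows downward; lengths in mm; the calibration is good to about 2 mm. A picture is of the moment at which its call begins: read the wrist's pose just before it. calibration takes no time and is no camera call; for the wrist camera it gives the pose at the moment of the call.
- bot.close_job(): hands the job in, once; it reports no verdict.
The state is a dict: "time": time; "joint_positions": joint angles; "dq": joint speeds; "tau": joint torques, N m; "tool_pos": TCP position; "tcp_rot": TCP orientation; "contact_force": force on the tool from outside, world axes, zero at the start; "moment": the same for the moment, N m; "grip_width": finger opening in mm.
Only numpy, scipy, OpenCV 4.12 (cv2) and the standard library are available. Lean on these libraries where they do the work, as an engineer would, in place of code of your own. Each camera call takes 0.05 s, during which the arm holds its last target.

## Task

The camp oven on the stove is hot: first clear the tin measuring cup off the black trivet and stand it upright on the bare cart top, then use the lid lifter under the loop handle to lift the lid off, carry it level without dropping or tipping it, and set it down centred on the trivet. Unhook the lifter and stand it back upright on its foot on the bare cart top. Never touch the hot lid or pot with the gripper or arm, and leave the pot and everything else where it is.

Things in the scene. Friction and masses are not known exactly. Their poses are not given: they have to be found in the camera images.
- lid: Hot lid of the camp oven, dark cast aluminium with a bright steel loop handle; about 0.4 to 0.65 kg, centre of mass on its axis. Origin: centre of the underside of its 176 mm plug, z up. Plug 8 mm deep, then a 210 mm disc 8 mm thick whose flat top lies 16 mm above the origin. On the pot the origin lies 62 mm above the pot's origin (plug inside the rim, 6 mm play all round). The lid's yaw is arbitrary.
- lid_loop (a point): Middle of the loop handle's top bar, on the lid's axis, 59 mm above its origin. Loop: 10 mm round steel, an arch in the lid's y-z plane; top bar straight for 56 mm along the lid's y, legs at y = -38 and +38 mm on the lid. The window under the bar, 38 mm high and about 56 mm wide, is entered along the lid's x from either side. Frame as the lid's.
- lifter: Lid lifter, steel with a wooden grip, 106 mm tall, 0.28 kg, standing by itself on its foot. Origin: on the foot plane straight below the middle of the grip; z up, x the way its prong points. Foot: U of 8 mm round bar, z 0 to 8 mm: cross bar at x = -36 mm, two runners at y = -55 and +55 mm forward to x = 30 mm; they pass outside the lid's loop. Shank: flat upright at x = -38 mm.
- lifter_tip (a point): Upturned tip of the lifter's prong, 26 mm ahead of the lifter's origin, 28 mm above the foot plane (highest point 29 mm). With the foot just clear of the lid's flat top it passes under the loop bar with 7 mm or more to spare. Frame as the lifter's.
- lifter_grip (a point): Centre of the lifter's wooden grip, 95 mm above its foot plane, straight above the notch. The grip is a bar 100 mm long along the lifter's x, 24 mm wide (y), 22 mm high. Frame as the lifter's.
- lifter_notch (a point): Top face of the prong in the middle of its notch, 22 mm above the foot plane. The prong is a flat bar 20 mm wide, 6 mm thick; the notch is its level part from x = -14 to 14 mm, between the upturned tip and a ramp rising to 30 mm at the shank. With the loop bar in the notch the foot hangs 16 mm above the lid's flat top. Frame as the lifter's.
- trivet: Round black iron trivet, 170 mm across, 16 mm high, flat barred top; fixed. Origin: centre of its underside. A lid resting on it has its origin 16 mm above the cart top.
- cup: Tin measuring cup standing on the trivet, 58 mm across, 68 mm high, 0.09 kg. Origin: centre of its underside, z up. Loop handle on its +y side, out to 58 mm from the axis, from 10 to 62 mm high.
- pot: Camp oven: round dark cast pot on one of the stove's two burners, 200 mm across, 70 mm high, 1.8 kg, loose, hot. Origin: centre of its underside, which stands 85 mm above the cart top. Two lugs reach to x = -127 and +127 mm, 58 mm up.
- stove: Two-burner camp stove, fixed: 280 mm (x) by 520 mm (y), grate tops 85 mm high, burners at y = -125 and +125 mm. Knobs and igniter reach to x = -157 mm. On its -y side stands its blue gas cartridge at x = 30, y = -345 mm, 94 mm across, 215 mm high. Origin: centre of its underside.
- griddle: Black griddle on the other burner, 300 mm (x, with handles) by 220 mm (y), 18 mm high, cooking face 10 mm above its underside; origin at the centre of its underside, 85 mm above the cart top. Leave alone.
- mug: Blue mug standing on the griddle, 76 mm across, 80 mm high, so its rim is about 176 mm above the cart top; handle on its +y side, reaching 74 mm from the axis. Origin: centre of its underside. Leave alone.
- can: Red-banded food can, 74 mm across, 110 mm high, on the cart top. Origin: centre of its underside. Leave alone.
- oil: Amber oil bottle, 60 mm across, 200 mm high, on the cart top. Origin: centre of its underside. Leave alone.
- mill: Dark wooden pepper mill, 56 mm across, 150 mm high, on the cart top. Origin: centre of its underside. Leave alone.
- spoon: Wooden spoon, 250 mm long, its 54 mm wide bowl at its +x end, 12 mm high, lying along its x on the cart top, origin at its middle. Leave alone.
- lighter: Yellow plastic lighter, 93 mm long (x), 24 mm wide, 14 mm high, lying on the cart top, origin at the middle of its yellow body. Leave alone.

How it is judged (in metres and radians):
On the way, in this order (a step that is already met when the one before it is completed fails the run):
1. the cup stands upright on the cart top, let go, clear of the trivet (height (world z) of cup below 0.008 m and angle between cup's own z axis and vertical below 0.12 rad and horizontal distance between cup and trivet above 0.13 m and linear speed of cup below 0.03 m/s and contact force between cup and the fingers below 0.1 N), for 0.2 s.
2. the lid hangs from the lifter, level and clear of the pot (lifted 35 mm or more) (z of lid in the frame of pot above 0.097 m and contact force between lid and lifter above 1 N and angle between lid's own z axis and vertical below 0.25 rad), for 0.2 s.
3. the lid rests level on the trivet, within 30 mm of its centre, with the lifter no longer bearing on it (contact force between lid and trivet above 1 N and horizontal distance between lid and trivet below 0.03 m and angle between lid's own z axis and vertical below 0.06 rad and contact force between lid and lifter below 0.2 N and linear speed of lid below 0.03 m/s), for 0.2 s.
At the end, for the whole second after the job is handed in: Lid at rest, level (3 degrees) on the trivet within 30 mm of its centre, free of the lifter; lifter standing upright on the cart top; cup standing upright on the cart top, at least 130 mm from the trivet's centre; pot within 20 mm of its start (all of step 3 and height (world z) of each of cup, lifter below 0.008 m and angle between cup's own z axis and vertical below 0.12 rad and horizontal distance between cup and trivet above 0.13 m and linear speed of each of cup, lifter below 0.03 m/s and angle between lifter's own z axis and vertical below 0.1 rad and distance of pot from where it was at the start of the episode below 0.02 m); the robot touches nothing.
It fails at once if gripper or arm touches the hot lid (contact force between lid and the fingers above 0.5 N or contact force between lid and the arm above 0.5 N).
It fails at once if gripper or arm touches the hot pot (contact force between pot and the fingers above 0.5 N or contact force between pot and the arm above 0.5 N).
It fails at once if the lid is tipped more than 20 degrees (angle between lid's own z axis and vertical above 0.35 rad).
It fails at once if the lid is dropped (falls free at over 0.45 m/s) (contact force between lid and lifter below 0.01 N and linear speed of lid above 0.45 m/s).
It fails at once if the pot (20 mm) or a bystander (30 mm) is pushed out of its place (distance of pot from where it was at the start of the episode above 0.02 m or distance of any of griddle, mug, can, oil, mill, spoon, lighter from where it was at the start of the episode above 0.03 m).
It also fails if it takes over 72 s, if anything falls off the work surface, if the arm or the gripper's body presses on something with over 40 N, if the wrist force passes 120 N, or if a joint passes its speed limit or range.

## Working session

There is one attempt and no reset: what is moved stays moved. The work goes in short steps, Python scripts to look and compute and a shell command to move; the robot and the scene stay as the last step left them, time stands still between calls to the robot, and variables do not carry over. Pictures are saved under pics/ and viewed, and the job is handed in when it is done.

```bash
ls; mkdir -p pics
cat > h.py <<'E'
import numpy as np,cv2
from plant import bot
def snap(cam,name):
    c=bot.calibration(cam); im=bot.capture(cam)
    cv2.imwrite(f'pics/{name}.png',cv2.cvtColor(im,cv2.COLOR_RGB2BGR)); np.savez(f'pics/{name}.npz',im=im,**{k:np.array(v) for k,v in c.items()}); return im,c
def load(name):
    d=np.load(f'pics/{name}.npz'); return d['im'],{k:d[k] for k in d.files if k!='im'}
def ray(c,u,v):
    K=np.array([[c['fx'],0,c['cx']],[0,c['fy'],c['cy']],[0,0,1.]],float)
    p=cv2.undistortPoints(np.array([[[u,v]]],float),K,np.array([float(c['k1']),0,0,0,0]))[0,0]
    T=np.array(c['cam_to_world']); d=T[:3,:3]@[p[0],p[1],1]; return T[:3,3],d/np.linalg.norm(d)
def onz(c,u,v,z):
    o,d=ray(c,u,v); return o+d*(z-o[2])/d[2]
def tri(c1,p1,c2,p2):
    o1,d1=ray(c1,*p1);o2,d2=ray(c2,*p2)
    A=np.stack([d1,-d2],1); s=np.linalg.lstsq(A,o2-o1,rcond=None)[0]
    a=o1+s[0]*d1;b=o2+s[1]*d2; return (a+b)/2,np.linalg.norm(a-b)
def proj(c,P):
    T=np.array(c['cam_to_world']); p=T[:3,:3].T@(np.array(P,float)-T[:3,3]); x=p[:2]/p[2]; f=1+float(c['k1'])*(x@x)
    return np.array([c['fx']*x[0]*f+c['cx'],c['fy']*x[1]*f+c['cy']])
E
python3 - <<'E'
from h import *
print(bot.get_obs(),bot.tcp_to_grasp)
for n in ['scene','side','wrist']:
    im,c=snap(n,n+'0'); print(n,c['fx'],c['k1'],np.round(c['cam_to_world'],3).tolist())
E
```

```text
pics
{'time': 0.0, 'joint_positions': array([-1.45987143e-01,  3.42725274e-01,  1.52506088e+00, -5.61556092e-06,
        1.27540264e+00, -1.45995457e-01]), 'dq': array([-0.00104391, -0.00061551, -0.00074082,  0.00140022, -0.00108743,
        0.00026505]), 'tau': array([ 7.61924657e-04, -4.31245601e+01, -2.44219762e+01,  7.17750052e-02,
        5.59406646e-02, -1.04314388e-04]), 'tool_pos': array([5.24570385e+02, 9.04489355e-02, 2.26028342e+02]), 'tcp_rot': array([-3.14001272e+00, -2.26888633e-04,  1.57080610e+00]), 'contact_force': array([-0.16796766, -1.28463765,  0.3442673 ]), 'moment': array([ 0.04984079, -0.04718079,  0.0432587 ]), 'grip_width': 91.72720614853469} 18.8
scene 449.8773111730749 -0.02692251879617633 [[-0.677, 0.587, -0.444, 1091.033], [0.736, 0.537, -0.413, 616.944], [-0.004, -0.606, -0.795, 1109.584], [0.0, 0.0, 0.0, 1.0]]
side 509.0826893548457 -0.045353239173072483 [[0.988, -0.118, 0.099, 404.46], [-0.154, -0.769, 0.621, -804.447], [0.002, -0.629, -0.778, 1306.303], [0.0, 0.0, 0.0, 1.0]]
wrist 312.3845244791791 0.021270450074265007 [[1.0, 0.001, -0.002, 525.702], [0.001, -0.953, -0.304, 82.229], [-0.002, 0.304, -0.953, 383.123], [0.0, 0.0, 0.0, 1.0]]
```

View pics.

View pics/scene0.png

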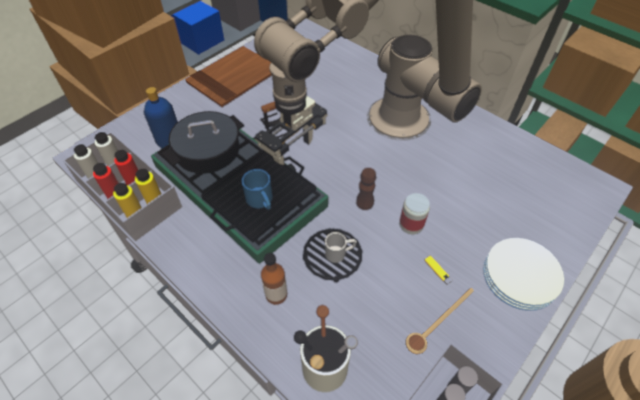

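View pics/side0.png

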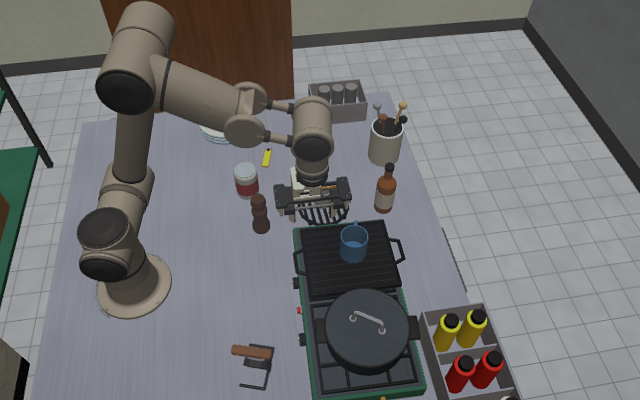

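View pics/wrist0.png

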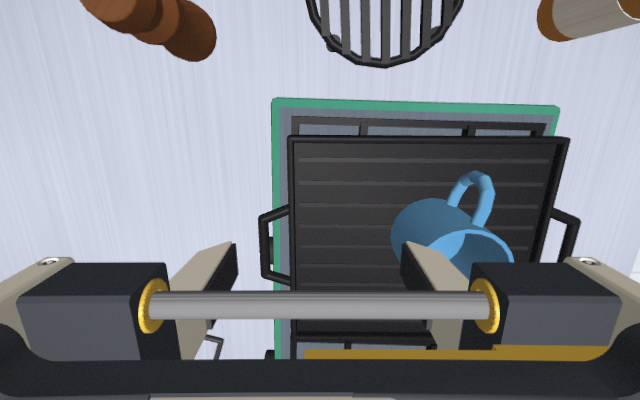

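Run:
```python
from h import *
def crop(n,x0,y0,x1,y1,s):
    im,_=load(n); return cv2.resize(cv2.cvtColor(im[y0:y1,x0:x1],cv2.COLOR_RGB2BGR),(400,300),interpolation=cv2.INTER_CUBIC)
A=crop('scene0',296,218,376,278,5);B=crop('side0',220,335,300,395,5);C=crop('side0',315,280,423,361,0);D=crop('scene0',160,105,260,180,4)
cv2.imwrite('pics/crops0.png',np.vstack([np.hstack([A,B]),np.hstack([C,D])]))
_,c=load('scene0');_,s=load('side0')
print('cup rim',onz(c,336,237,84),'trivet',onz(c,333,254,16))
print('lifter grip',onz(s,252,352,106),'lid bar',onz(s,368,319,206),'scene',onz(c,204,126,206))
print('mug',onz(c,257,178,175), 'can',onz(c,416,203,110),'oil',onz(c,272,262,200),'mill',onz(c,369,172,150))
```

```text
cup rim [581.85120983 205.35489772  84.        ] trivet [595.98938056 208.98590049  16.        ]
lifter grip [ 331.28471047 -297.03400654  106.        ] lid bar [ 612.39413966 -300.35631315  206.        ] scene [ 615.20039571 -277.95479766  206.        ]
mug [629.60723041 -40.98154825 175.        ] can [361.0963706  306.09692133 110.        ] oil [789.91275253 188.23555252 200.        ] mill [389.78184236 157.78208539 150.        ]
```

View pics/crops0.png

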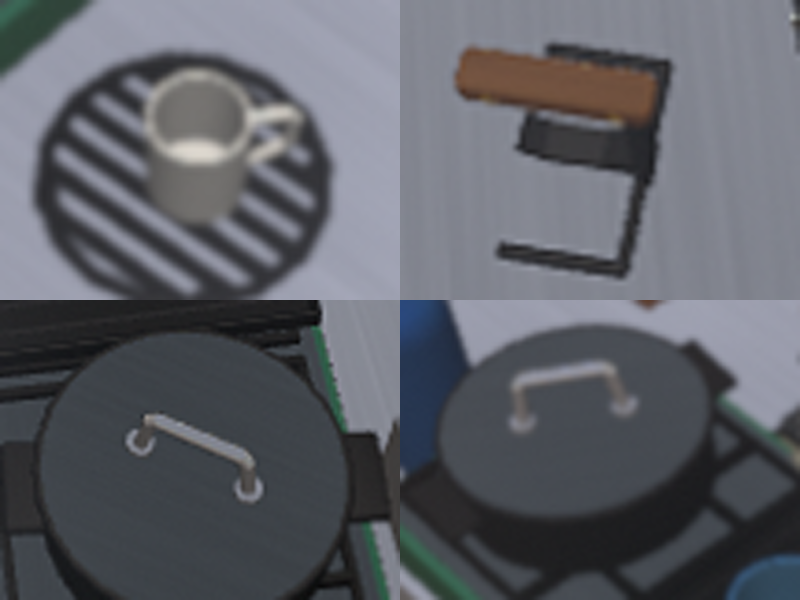

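Run:
```python
from h import *
np.set_printoptions(precision=1,suppress=True)
_,c=load('scene0');_,s=load('side0')
A=lambda x,y:(296+x/5,218+y/5); B=lambda x,y:(220+(x-400)/5,335+y/5)
C=lambda x,y:(315+x/3.704,280+(y-300)/3.704); D=lambda x,y:(160+(x-400)/4,105+(y-300)/4)
print('cup rim',onz(c,*A(198,112),84),'handle out',onz(c,*A(300,115),70), 'trivet ell', onz(c,*A(184,178),12))
g1=onz(s,*B(462,72),97);g2=onz(s,*B(652,92),97);print('grip ends',g1,g2,'mid',(g1+g2)/2,'ang',np.degrees(np.arctan2(*(g1-g2)[1::-1])))
f1=onz(s,*B(665,62),4);f2=onz(s,*B(625,270),4);print('foot crossbar',f1,f2); r=onz(s,*B(500,250),4);print('runner end',r)
b1,b2=C(155,420),C(245,460); b3,b4=D(520,383),D(608,366)
print('bar side',onz(s,*b1,206),onz(s,*b2,206),'scene',onz(c,*b3,206),onz(c,*b4,206))
print(tri(s,b1,c,b3),tri(s,b1,c,b4),tri(s,b2,c,b4),tri(s,b2,c,b3))
print('feet side',onz(s,*C(139,442),164),onz(s,*C(249,490),164),'scene',onz(c,*D(523,424),164),onz(c,*D(624,405),164))
print('lid disc side', onz(s,*C(195,482),160),'scene',onz(c,*D(576,408),160))
for n,(u,v,z) in dict(lighter=(437,269,7),spoonbowl=(416,343,6),spoonend=(471,290,6),plates=(524,270,30),crock=(326,345,100),mugrim=(257,174,175)).items(): print(n,onz(c,u,v,z))
print('side can',onz(s,246,170,110),'mill',onz(s,258,200,150),'mug',onz(s,354,232,175),'trivet?',onz(s,325,210,16),'lighter',onz(s,267,157,7),'oil',onz(s,389,168,200))
```

```text
cup rim [590.7 211.7  84. ] handle out [547.9 248.2  70. ] trivet ell [593.6 206.2  12. ]
grip ends [ 283.2 -279.3   97. ] [ 375.3 -303.6   97. ] mid [ 329.3 -291.5   97. ] ang 165.16720207160398
foot crossbar [ 381.6 -249.5    4. ] [ 349.8 -357.     4. ]
runner end [ 287.6 -337.3    4. ]
bar side [ 590.  -279.7  206. ] [ 640.4 -315.5  206. ] scene [ 642. -309.  206.] [ 587.5 -275.5  206. ]
(array([ 616.3, -294.1,  210. ]), np.float64(59.32493397987256)) (array([ 588.5, -277.9,  204.4]), np.float64(4.0718859929934155)) (array([ 613.1, -296.8,  199.5]), np.float64(65.49523039529265)) (array([ 640.6, -313.4,  202. ]), np.float64(1.4248144646021426))
feet side [ 583.5 -273.6  164. ] [ 647.1 -317.7  164. ] scene [ 646.6 -315.   164. ] [ 583.1 -274.8  164. ]
lid disc side [ 614.5 -305.1  160. ] scene [ 607.3 -302.9  160. ]
lighter [434.1 449.    7. ]
spoonbowl [643.  526.6   6. ]
spoonend [425.3 551.9   6. ]
plates [291.5 628.8  30. ]
crock [822.7 386.3 100. ]
mugrim [619.9 -51.5 175. ]
side can [359.9 303.3 110. ] mill [387.8 142.6 150. ] mug [636.6 -29.4 175. ] trivet? [594.7 178.4  16. ] lighter [433.6 449.2   7. ] oil [780.2 163.9 200. ]
```

```bash
python3 -m inch '[1.6,5.3,0,0,0,8,1, 3.3,10,0,0,0,16,1, 5,15,-1,0,0,24,1, 6.6,20,-3,0,0,32,1, 6.6,21.2,-5,0,0,40,1]'
python3 -m inch '[0,0,-1,0,0,5,1, 0,0,-2,0,0,10,1, 0,0,-2.5,0,0,10,1, 0,0,-2.5,0,0,10,1, 0,0,-2.5,0,0,10,1]'
python3 - <<'E'
from h import *
o=bot.get_obs();print(o['tool_pos'],o['tcp_rot'],o['contact_force'])
snap('wrist','w1');snap('side','s1')
E
```

```text
time: 0.65
tool_pos: [592.0, 215.7, 176.3]
tcp_rot: [3.139, 0.001, 2.277]
contact_force: [0.3, 0.1, -0.4]
grip_width: 92.0
time: 1.15
tool_pos: [592.2, 215.4, 151.7]
tcp_rot: [3.139, 0.001, 2.449]
contact_force: [0.1, 0.2, 0.2]
grip_width: 92.0
[592.17894546 215.41526573 151.71348541] [3.13909254e+00 9.90264306e-04 2.44907990e+00] [0.13458642 0.22766275 0.22052858]
```

View pics/w1.png

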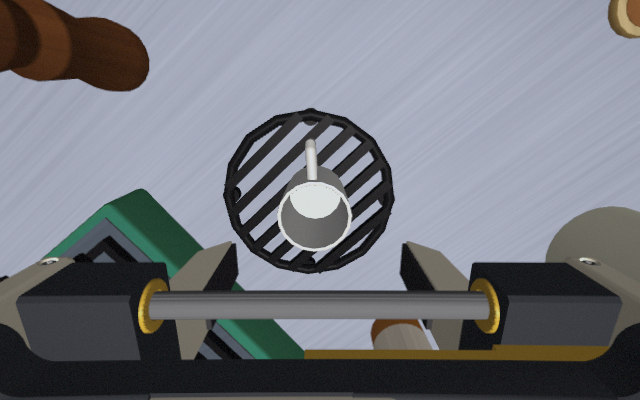

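View pics/s1.png

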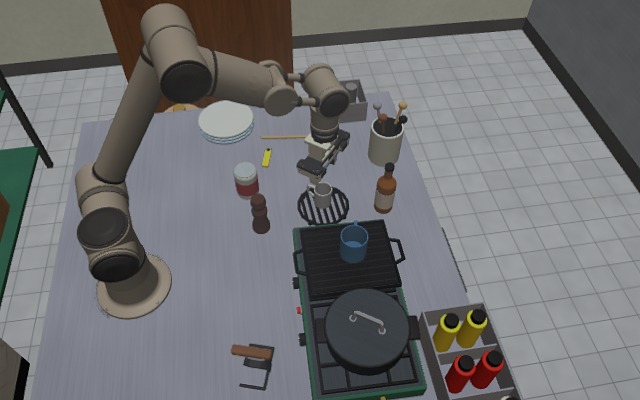

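Run:
```python
from h import *
np.set_printoptions(precision=1,suppress=True)
_,c=load('w1')
for u,v in[(315,216),(279,216),(351,216)]: print('rim',onz(c,u,v,84))
print('handle top',onz(c,311,143,76),'trivet',onz(c,309,190,16),onz(c,225,192,14),onz(c,394,192,14),onz(c,310,111,14))
_,s=load('s1');print(onz(s,323.5,205.5,16),onz(s,298,206,14),onz(s,349,206,14))
```

```text
rim [590.4 213.4  84. ]
rim [572.9 192.2  84. ]
rim [608.  234.6  84. ]
handle top [546.9 245.8  76. ] trivet [584.8 209.8  16. ] [534.5 145.   14. ] [639.9 272.   14. ] [529.4 257.7  14. ]
[593.  197.3  16. ] [511.5 209.4  14. ] [674.4 184.3  14. ]
```

```bash
python3 -m inch '[-0.15,-0.2,-3,0,0,2,1, -0.15,-0.2,-6,0,0,2,1, -0.15,-0.2,-9,0,0,2,1, -0.15,-0.2,-11,0,0,2,1, -0.15,-0.2,-11.4,0,0,2,1]'
python3 -m inch '[0,0,0,0,0,0,-1, 0,0,0,0,0,0,-1, 0,0,0,0,0,0,-1, 0,0,0,0,0,0,-1, 0,0,0,0,0,0,-1]'
```

```text
time: 1.75
tool_pos: [589.6, 212.9, 36.0]
tcp_rot: [3.141, -0.001, 2.484]
contact_force: [0.4, 0.4, -1.2]
grip_width: 91.4
time: 2.25
tool_pos: [589.9, 213.0, 36.8]
tcp_rot: [3.14, -0.0, 2.484]
contact_force: [0.0, 0.1, 1.3]
grip_width: 56.4
```

```bash
python3 -m inch '[0,0,2,0,0,0,-1, 0,1,4,0,0,0,-1, 0,4,5,0,0,0,-1, 0,8,5,0,0,0,-1, 0,12,5,0,0,0,-1]'
python3 -m inch '[0,3,0,0,0,0,-1, 0,5,0,0,0,0,-1, 0,6,-1.5,0,0,0,-1, 0,6,-3,0,0,0,-1, 0,6,-4.5,0,0,0,-1]'
python3 - <<'E'
from h import *
o=bot.get_obs();print(o['tool_pos'],o['tcp_rot'],o['contact_force'],o['grip_width'])
snap('side','s2')
E
```

```text
time: 2.75
tool_pos: [590.3, 334.0, 87.8]
tcp_rot: [3.139, 0.0, 2.482]
contact_force: [0.5, 0.7, -1.1]
grip_width: 56.3
time: 3.25
tool_pos: [589.7, 392.7, 40.4]
tcp_rot: [-3.141, -0.0, 2.482]
contact_force: [-0.4, -0.4, -1.6]
grip_width: 55.9
[589.67712185 392.69243878  40.38009805] [-3.14137061e+00 -2.33534645e-04  2.48208975e+00] [-0.4413193 -0.3751775 -1.5591049] 55.88839298068841
```

View pics/s2.png

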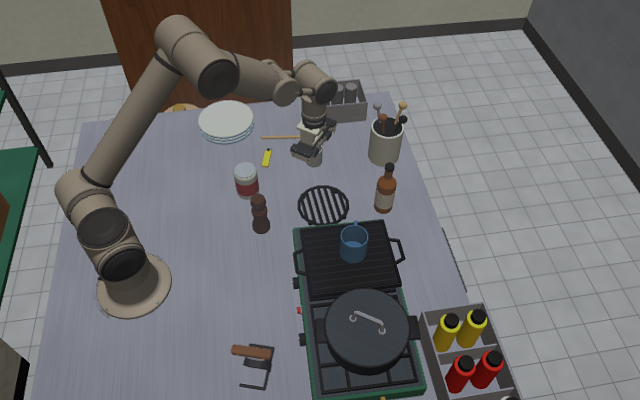

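Cup is held (side px ~315,155), the way down is clear. Trivet is bare now. Lower 19 mm and let go, then rise.

```bash
python3 -m inch '[0,0,-0.6,0,0,0,-1, 0,0,-1.2,0,0,0,-1, 0,0,-1.7,0,0,0,-1, 0,0,-1.9,0,0,0,-1, 0,0,-1.9,0,0,0,-1]'
python3 -m inch '[0,0,0,0,0,0,-1, 0,0,0,0,0,0,1, 0,0,0,0,0,0,1, 0,0,0,0,0,0,1, 0,0,0,0,0,0,1]'
python3 -m inch '[0,0,2,0,0,0,1, 0,0,5,0,0,0,1, 0,0,9,0,0,0,1, 0,0,13,0,0,0,1, 0,0,17,0,0,0,1]'
python3 - <<'E'
from h import *
o=bot.get_obs();print(o['tool_pos'],o['tcp_rot'],o['contact_force'],o['grip_width'],o['joint_positions'])
snap('side','s3');snap('wrist','w3');snap('scene','c3')
E
```

```text
time: 3.8
tool_pos: [588.6, 390.7, 20.8]
tcp_rot: [-3.137, -0.001, 2.481]
contact_force: [-6.2, -5.2, 11.8]
grip_width: 56.2
time: 4.3
tool_pos: [588.5, 390.7, 20.5]
tcp_rot: [-3.137, -0.002, 2.481]
contact_force: [-0.6, 0.6, 0.4]
grip_width: 83.8
time: 4.8
tool_pos: [588.3, 390.7, 191.9]
tcp_rot: [-3.136, -0.002, 2.481]
contact_force: [0.2, 0.0, 0.2]
grip_width: 91.5
[588.31663202 390.67414769 191.94611011] [-3.13635207e+00 -1.67349727e-03  2.48113307e+00] [0.16364244 0.02486498 0.18759965] 91.48162375706939 [ 4.78103791e-01  7.18292000e-01  9.78981204e-01 -6.80678020e-04
  1.44977912e+00 -4.32153321e-01]
```

View pics/w3.png

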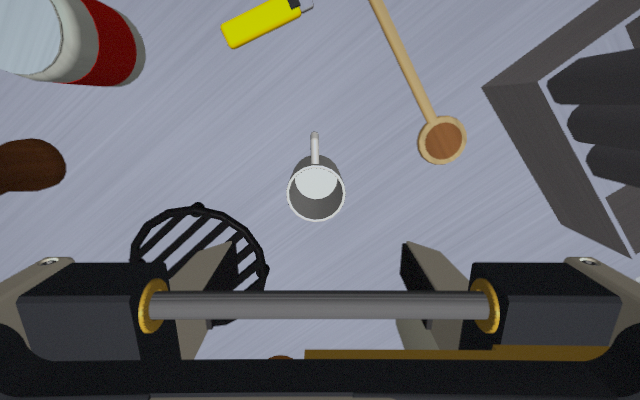

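View pics/c3.png

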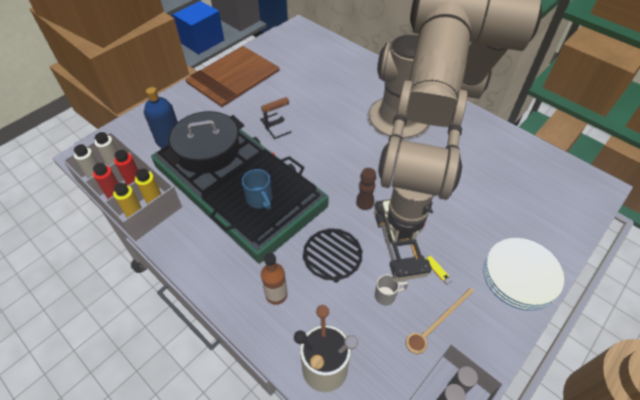

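Run:
```python
from h import *
from scipy.optimize import least_squares
np.set_printoptions(precision=1,suppress=True)
for n,(u0,v0,u1,v1) in dict(c3=(300,222,366,285),s3=(293,182,353,224)).items():
    im,c=load(n); g=im.max(2)[v0:v1,u0:u1]; m=(g<95).astype(np.uint8)
    cs=max(cv2.findContours(m,cv2.RETR_EXTERNAL,cv2.CHAIN_APPROX_NONE)[0],key=cv2.contourArea)[:,0]
    h=cv2.convexHull(cs)[:,0].astype(float)
    P=np.array([onz(c,u+u0,v+v0,14)[:2] for u,v in h])
    f=least_squares(lambda q:np.hypot(*(P-q[:2]).T)-q[2],[593,207,85],loss='soft_l1',f_scale=2); print(n,f.x,np.sqrt(np.mean(f.fun**2)))
    cv2.imwrite(f'pics/{n}_m.png',cv2.resize(m*255,None,fx=5,fy=5))
def crop(n,x0,y0,x1,y1):
    im,_=load(n); return cv2.resize(cv2.cvtColor(im[y0:y1,x0:x1],cv2.COLOR_RGB2BGR),(400,300),interpolation=cv2.INTER_CUBIC)
cv2.imwrite('pics/crops3.png',np.vstack([np.hstack([crop('c3',240,90,304,138),crop('s3',220,340,284,388)]),np.hstack([crop('c3',300,220,380,280),crop('s3',285,170,365,230)])]))
```

```text
c3 [594.6 204.7  82.4] 1.3337277241410141
s3 [591.4 201.6  84.5] 1.3114303832717602
```

View pics/crops3.png

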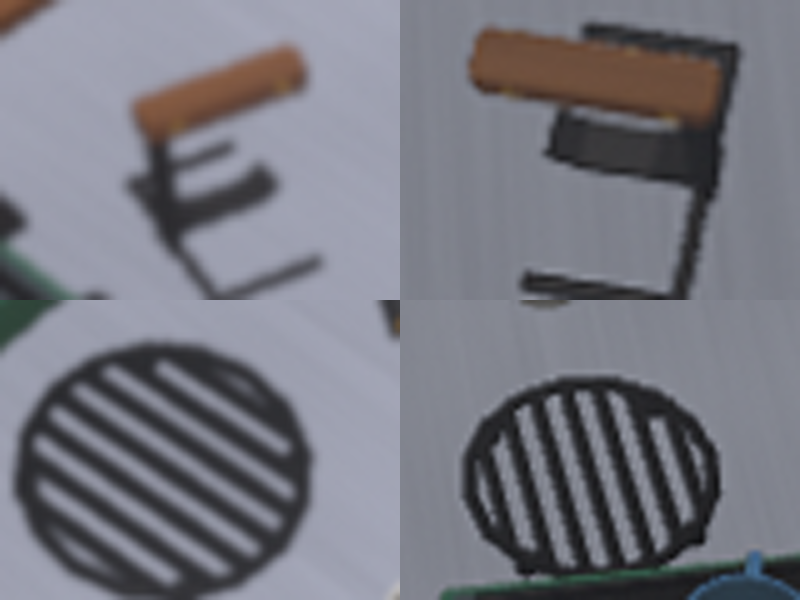

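Run:
```python
from h import *
np.set_printoptions(precision=1,suppress=True)
P={}
for n,(u0,v0,u1,v1) in dict(c3=(256,92,294,115),s3=(228,340,278,364)).items():
    im,c=load(n); h=cv2.cvtColor(im,cv2.COLOR_RGB2HSV)[v0:v1,u0:u1]
    m=((h[...,0]<20)&(h[...,1]>90)).astype(np.uint8)
    M=cv2.moments(m,True); cu,cv=M['m10']/M['m00']+u0,M['m01']/M['m00']+v0
    ys,xs=np.nonzero(m); r=cv2.minAreaRect(np.c_[xs,ys].astype(np.float32)); b=cv2.boxPoints(r)+[u0,v0]
    d=np.linalg.svd(np.c_[xs,ys]-[cu-u0,cv-v0],full_matrices=False)[2][0]
    e=[onz(c,cu+k*d[0],cv+k*d[1],95)[:2] for k in(-12,12)]
    P[n]=(c,(cu,cv)); print(n,cu,cv,m.sum(),onz(c,cu,cv,95),np.degrees(np.arctan2(*(e[1]-e[0])[::-1])))
print(tri(*P['c3'],*P['s3']))
```

```text
c3 274.55333333333334 104.62666666666667 150 [ 330.  -292.9   95. ] -17.941744436156164
s3 250.8509485094851 351.6368563685637 369 [ 327.9 -291.    95. ] -17.459599928756386
(array([ 329.1, -292. ,   95.6]), np.float64(2.642999295899139))
```

```bash
python3 -m inch '[-1.7,-4.6,0,0,0,4,1, -3.4,-9.2,0,0,0,8,1, -5.1,-13.8,0,0,0,12,1, -6.8,-18.4,0,0,0,16,1, -8.5,-23,0,0,0,20,1]'
python3 -m inch '[-1.7,-4.6,0,0,0,0,1, -3.4,-9.2,0,0,0,0,1, -5.1,-13.8,0,0,0,0,1, -6.8,-18.4,0,0,0,0,1, -8.5,-23,0,0,0,0,1]'
python3 -m inch '[-1.7,-4.6,0,0,0,0,1, -3.4,-9.2,0,0,0,0,1, -5.1,-13.8,0,0,0,0,1, -6.8,-18.4,0,0,0,0,1, -8.5,-21.5,0,0,0,0,1]'
python3 - <<'E'
from h import *
o=bot.get_obs();print(o['tool_pos'],o['tcp_rot'],o['contact_force'],o['grip_width'],o['joint_positions'])
snap('wrist','w4')
E
```

```text
time: 5.45
tool_pos: [503.1, 159.8, 192.8]
tcp_rot: [3.141, -0.001, 2.834]
contact_force: [0.6, -0.1, -0.1]
grip_width: 91.8
time: 5.95
tool_pos: [416.4, -71.5, 191.7]
tcp_rot: [3.141, -0.003, 2.834]
contact_force: [1.3, -0.5, 0.5]
grip_width: 92.3
time: 6.45
tool_pos: [329.8, -288.6, 190.6]
tcp_rot: [3.141, -0.004, 2.832]
contact_force: [1.2, 0.3, -0.2]
grip_width: 92.2
[ 329.81477504 -288.63112441  190.59205546] [ 3.14071029 -0.00409862  2.83244748] [ 1.21338714  0.34699064 -0.18573137] 92.21327044817153 [-8.92996268e-01  2.22909691e-01  1.80075574e+00 -1.69067306e-03
  1.12183385e+00 -2.15390883e+00]
```

View pics/w4.png

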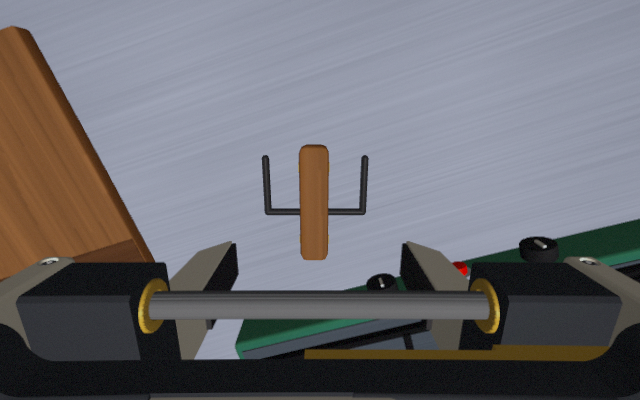

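Run:
```python
from h import *
np.set_printoptions(precision=1,suppress=True)
_,c=load('w4')
a=onz(c,314,149,106);b=onz(c,314,259,104);print(a,b,(a+b)/2,np.linalg.norm(a-b))
f=[onz(c,u,v,4) for u,v in((266,212),(365,212))];print(f,(f[0]+f[1])/2, np.degrees(np.arctan2(*(f[1]-f[0])[1::-1])))
```

```text
[ 281.8 -277.4  106. ] [ 372.2 -306.7  104. ] [ 327. -292.  105.] 95.02395922582875
[array([ 346.7, -358.4,    4. ]), array([ 381.7, -248.7,    4. ])] [ 364.2 -303.5    4. ] 72.28843325327468
```

```bash
python3 -m inch '[-0.1,-0.35,-3,0,0,0,1, -0.1,-0.35,-6,0,0,0,1, -0.1,-0.35,-9,0,0,0,1, -0.1,-0.35,-11.2,0,0,0,1, -0.1,-0.35,-11.4,0,0,0,1]'
python3 -m inch '[0,0,0,0,0,0,1, 0,0,0,0,0,0,-1, 0,0,0,0,0,0,-1, 0,0,0,0,0,0,-1, 0,0,0,0,0,0,-1]'
python3 -m inch '[0,0,0,0,0,0,-1, 0,0,0,0,0,0,-1, 0,0,0,0,0,0,-1, 0,0,0,0,0,0,-1, 0,0,0,0,0,0,-1]'
python3 - <<'E'
from h import *
snap('wrist','w5')
o=bot.get_obs();print(o['tool_pos'],o['tcp_rot'],o['contact_force'],o['grip_width'],o['joint_positions'])
E
```

```text
time: 7.0
tool_pos: [325.5, -293.1, 73.5]
tcp_rot: [3.139, -0.011, 2.831]
contact_force: [-0.2, -0.5, 0.2]
grip_width: 91.4
time: 7.5
tool_pos: [325.7, -293.3, 74.1]
tcp_rot: [3.14, -0.01, 2.831]
contact_force: [-0.0, 0.5, -0.1]
grip_width: 64.3
time: 8.0
tool_pos: [325.7, -293.1, 74.0]
tcp_rot: [3.139, -0.01, 2.831]
contact_force: [0.8, 2.8, 1.5]
grip_width: 24.3
[ 325.62764576 -293.03750962   73.96316175] [ 3.13921111 -0.01025413  2.83093126] [ 0.08104592  0.6955015  -0.57338717] 24.139031584428704 [-0.90528649  0.3954553   1.94688239 -0.00521167  0.80909003 -2.16179379]
```

View pics/w5.png

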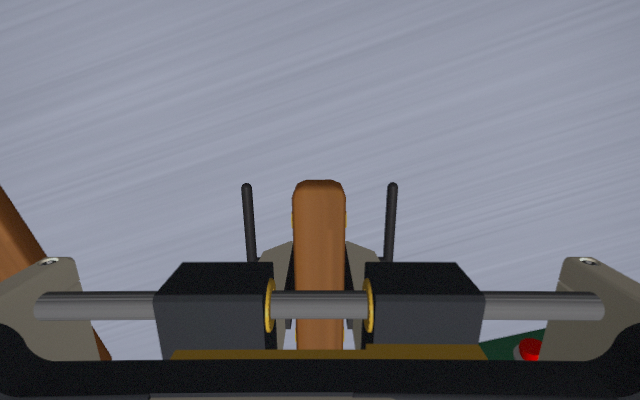

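```bash
python3 -m inch '[0,0,1.5,0,0,0,-1, 0,0,5,0,0,0,-1, 0,0,10,0,0,0,-1, 0,0,15,0,0,0,-1, 0,0,20,0,0,0,-1]'
python3 -m inch '[2,-0.5,1,0,0,-7.5,-1, 5,-1.2,2,0,0,-15,-1, 8,-2,2,0,0,-22.5,-1, 11,-2.8,2,0,0,-30,-1, 14,-3.5,2,0,0,-37.5,-1]'
python3 - <<'E'
from h import *
o=bot.get_obs();print(o['tool_pos'],o['tcp_rot'],o['contact_force'],o['grip_width'],o['joint_positions'])
snap('scene','c6');snap('side','s6')
_,c=load('c3');print(onz(c,152,93,215))
E
```

```text
time: 8.55
tool_pos: [325.1, -292.4, 275.5]
tcp_rot: [3.139, -0.011, 2.831]
contact_force: [1.3, -0.5, -3.5]
grip_width: 23.9
time: 9.05
tool_pos: [466.0, -327.5, 294.8]
tcp_rot: [3.139, -0.013, 2.171]
contact_force: [-0.6, 0.1, -1.5]
grip_width: 23.9
[ 465.97078478 -327.52206798  294.75856954] [ 3.13912139 -0.01276203  2.17085093] [-0.56254182  0.08860088 -1.48226125] 23.89547651455765 [-0.75013429  0.39232842  1.26151153  0.00521712  1.4996657  -1.35057491]
[ 636.00730806 -504.24351449  215.        ]
```

View pics/s6.png

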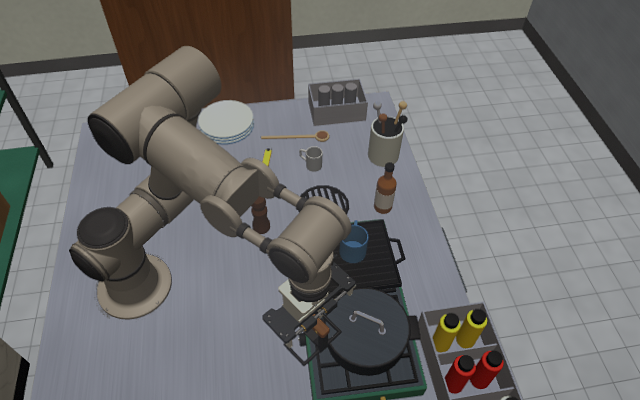

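View pics/c6.png

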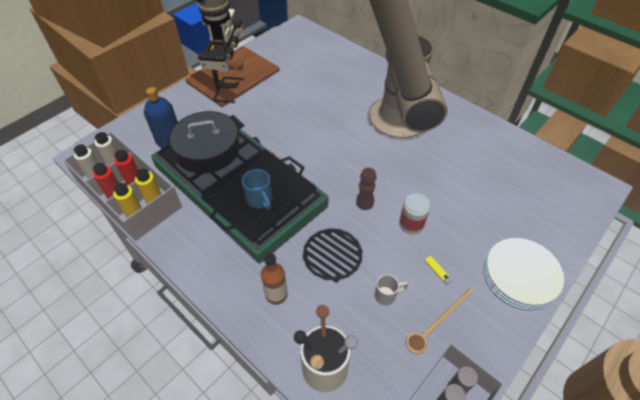

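```bash
python3 -m inch '[2,-0.5,0.5,0,0,-7.5,-1, 4,-1,0.5,0,0,-15,-1, 6,-1.6,0.5,0,0,-22.5,-1, 8,-2.2,0.5,0,0,-30,-1, 10.9,-2.75,0.5,0,0,-37.5,-1]'
python3 -m inch '[0,0,0,0,0,-7.5,-1, 0,0,0,0,0,-15,-1, 0,0,0,0,0,-22.5,-1, 0,0,0,0,0,-30,-1, 0,0,0,0,0,-30.5,-1]'
python3 - <<'E'
from h import *
o=bot.get_obs();print(o['tool_pos'],o['tcp_rot'],o['contact_force'],o['grip_width'],o['joint_positions'])
snap('wrist','w7');snap('scene','c7');snap('side','s7')
E
```

```text
time: 9.65
tool_pos: [575.8, -355.5, 298.2]
tcp_rot: [3.14, -0.014, 1.515]
contact_force: [-0.1, -0.4, -2.1]
grip_width: 23.8
time: 10.15
tool_pos: [575.1, -355.4, 297.5]
tcp_rot: [-3.141, -0.014, 0.982]
contact_force: [0.4, 0.2, -3.6]
grip_width: 24.0
[ 575.11512746 -355.36221597  297.47290965] [-3.14108004 -0.01372387  0.98239473] [ 0.40808991  0.19030058 -3.59537269] 23.95845081365011 [-0.67318447  0.60992534  0.89733348  0.01366019  1.6360008  -0.08390766]
```

View pics/w7.png

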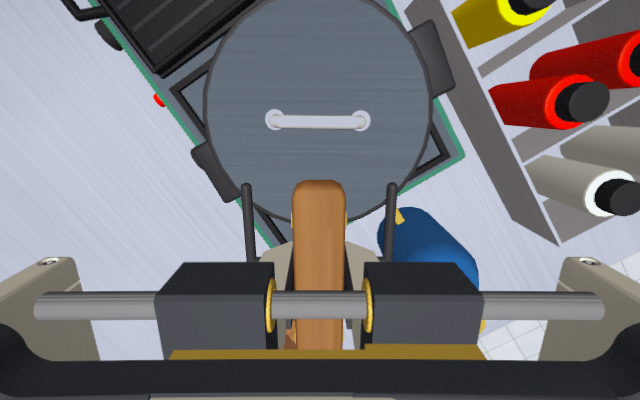

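View pics/s7.png

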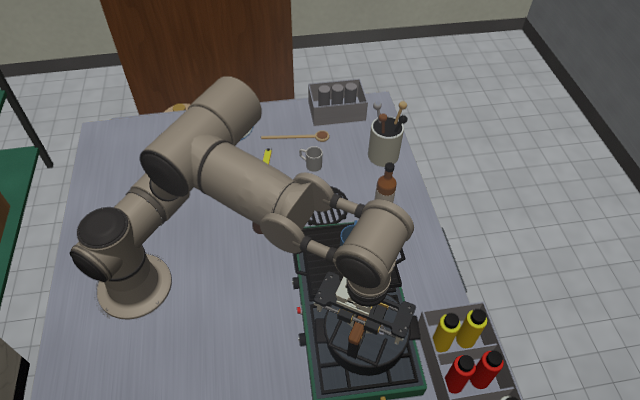

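Run:
```python
from h import *
np.set_printoptions(precision=1,suppress=True)
_,c=load('w7')
a=onz(c,274,119,165);b=onz(c,361,121,165);print('feet',a,b,(a+b)/2,np.linalg.norm(a-b),np.degrees(np.arctan2(*(b-a)[1::-1])))
a=onz(c,279,121,206);b=onz(c,362,122,206);print('bar',a,b,(a+b)/2,np.degrees(np.arctan2(*(b-a)[1::-1])))
```

```text
feet [ 582.  -274.4  165. ] [ 646.  -319.2  165. ] [ 614.  -296.8  165. ] 78.10844657247664 -34.938341218137026
bar [ 589.8 -279.8  206. ] [ 642.7 -316.   206. ] [ 616.3 -297.9  206. ] -34.34066550567283
```

```bash
python3 -m inch '[0,0,-2,0,0,-0.5,-1, 0,0,-3.5,0,0,-0.5,-1, 0,0,-4.6,0,0,-0.5,-1, 0,0,-5.2,0,0,-0.5,-1, 0,0,-5.2,0,0,-0.5,-1]'
python3 -m inch '[0,0,0,0,0,0,-1, 0,0,0,0,0,0,-1, 0,0,0,0,0,0,-1, 0,0,0,0,0,0,-1, 0,0,0,0,0,0,-1]'
python3 - <<'E'
from h import *
for i in range(4):
    o=bot.get_obs();print(o['tool_pos'],o['tcp_rot'],o['contact_force'])
    if i==0:snap('side','s8')
    if i==1:snap('wrist','w8')
E
```

```text
time: 10.8
tool_pos: [575.2, -355.3, 245.1]
tcp_rot: [-3.141, -0.014, 0.978]
contact_force: [0.3, -0.3, -2.1]
grip_width: 23.7
time: 11.3
tool_pos: [575.3, -355.3, 245.3]
tcp_rot: [-3.141, -0.014, 0.979]
contact_force: [0.3, 0.5, -2.5]
grip_width: 23.6
[ 575.2845244  -355.31199887  245.34899761] [-3.14104172 -0.01385304  0.97854083] [ 0.33975918  0.46944139 -2.45513474]
[ 575.25724958 -355.30281523  245.23729583] [-3.14087191 -0.01388703  0.97847568] [ 1.22357195 -0.95478728 -2.37964427]
[ 575.22989148 -355.31176185  245.19989837] [-3.14080268 -0.01386496  0.97844035] [-0.53946001 -1.50578991 -2.70270895]
[ 575.22989148 -355.31176185  245.19989837] [-3.14080268 -0.01386496  0.97844035] [-0.53946001 -1.50578991 -2.70270895]
```

View pics/w8.png

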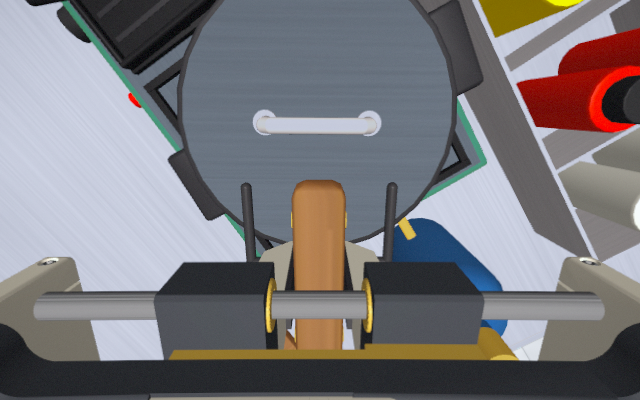

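```bash
python3 -m inch '[0,0,-0.45,0,0,0,-1, 0.5,0.74,-0.45,0,0,0,-1, 1,1.5,-0.45,0,0,0,-1, 1.35,2,-0.45,0,0,0,-1, 1.35,2,-0.45,0,0,0,-1]'
python3 - <<'E'
from h import *
o=bot.get_obs();print(o['tool_pos'],o['tcp_rot'],o['contact_force'])
snap('scene','c9');snap('side','s9')
im,_=load('c9');im2,_=load('s9')
f=lambda i,u,v:cv2.resize(cv2.cvtColor(i[v:v+75,u:u+100],cv2.COLOR_RGB2BGR),(400,300),interpolation=cv2.INTER_CUBIC)
cv2.imwrite('pics/c9x.png',np.hstack([f(im,155,95),f(im2,315,285)]))
E
```

```text
time: 11.9
tool_pos: [589.6, -334.0, 240.8]
tcp_rot: [-3.141, -0.014, 0.98]
contact_force: [-1.2, 1.3, -3.7]
grip_width: 23.4
[ 589.60927764 -333.95317552  240.76639757] [-3.14095199 -0.01419593  0.98021585] [-1.22670439  1.25917015 -3.66571989]
```

View pics/c9x.png

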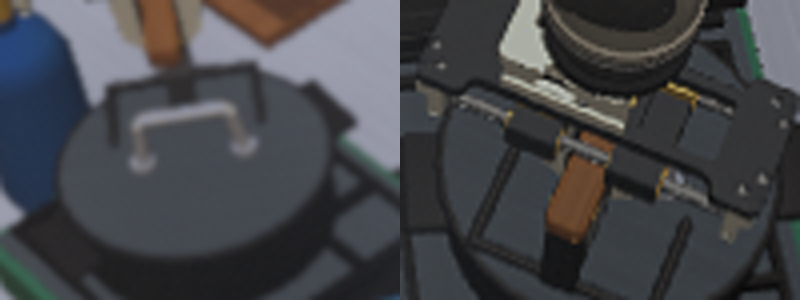

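```bash
python3 -m inch '[0.6,0.88,0,0,0,0,-1, 1.2,1.77,0,0,0,0,-1, 1.7,2.5,0,0,0,0,-1, 2.2,3.24,0,0,0,0,-1, 2.2,3.24,0,0,0,0,-1]'
python3 - <<'E'
from h import *
o=bot.get_obs();print(o['tool_pos'],o['tcp_rot'],o['contact_force'])
snap('scene','c10');snap('wrist','w10')
im,_=load('c10');im2,_=load('w10')
f=lambda i,u,v:cv2.resize(cv2.cvtColor(i[v:v+75,u:u+100],cv2.COLOR_RGB2BGR),(400,300),interpolation=cv2.INTER_CUBIC)
cv2.imwrite('pics/c10x.png',np.hstack([f(im,155,95),cv2.resize(cv2.cvtColor(im2,4),(400,300))]))
E
```

```text
time: 12.5
tool_pos: [611.9, -301.0, 240.7]
tcp_rot: [-3.141, -0.014, 0.981]
contact_force: [1.1, 0.1, -3.0]
grip_width: 24.0
[ 611.85215074 -301.0360608   240.72873741] [-3.14090145 -0.01412385  0.98102137] [ 1.07421521  0.06199103 -2.9560258 ]
```

View pics/c10x.png

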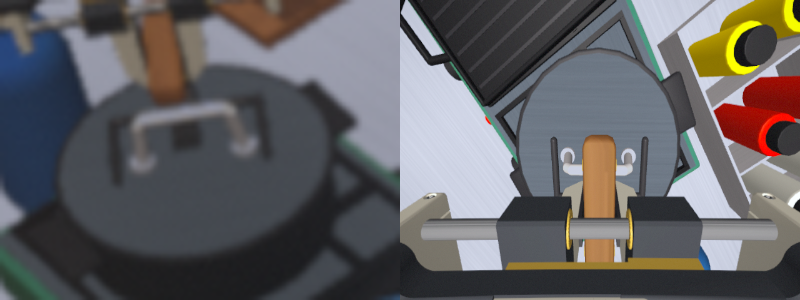

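```bash
python3 -m inch '[0.2,0.3,0,0,0,0,-1, 0.5,0.74,0,0,0,0,-1, 0.5,0.74,0,0,0,0,-1, 0.5,0.74,0,0,0,0,-1, 0.5,0.74,0,0,0,0,-1]'
python3 - <<'E'
from h import *
o=bot.get_obs();print(o['tool_pos'],o['tcp_rot'],o['contact_force'])
snap('wrist','w11')
im,_=load('w11')
cv2.imwrite('pics/w11x.png',cv2.resize(cv2.cvtColor(im[150:350,200:440],4),(720,600)))
E
```

```text
time: 13.1
tool_pos: [616.0, -295.1, 240.7]
tcp_rot: [-3.141, -0.013, 0.98]
contact_force: [-0.2, 0.3, -2.5]
grip_width: 23.8
[ 616.04022237 -295.06180842  240.71627447] [-3.14092004 -0.01322647  0.97974199] [-0.18888751  0.34171036 -2.52040997]
```

View pics/w11x.png

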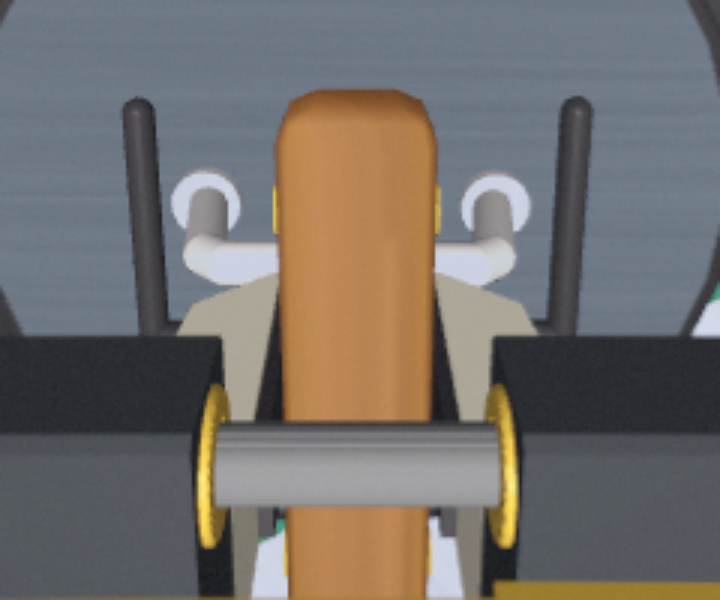

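Run:
```python
from h import *
_,c=load('w11'); d=np.array([.562,.827])
f=(onz(c,268.7,217.7,165)+onz(c,365.3,217.7,165))/2; r=(onz(c,246.7,184,170.5)+onz(c,392,184,170.5))/2
cb=(onz(c,255,259,170.5)+onz(c,383,259,170.5))/2
print(f,r,cb,'lid in lifter x:',34-(r-f)[:2]@d, -36+(f-cb)[:2]@d)
```

```text
[ 614.29983609 -297.01746161  165.        ] [ 631.81344958 -274.16127589  170.5       ] [ 597.04822615 -325.61868306  170.5       ] lid in lifter x: 5.2552836297147465 -2.6513850725509513
```

```bash
python3 -m inch '[0.1,0.15,0.4,0,0,0,-1, 0.1,0.15,0.8,0,0,0,-1, 0.1,0.15,1.1,0,0,0,-1, 0.1,0.15,1.4,0,0,0,-1, 0.1,0.15,1.6,0,0,0,-1]'
python3 -m inch '[0,0,0.4,0,0,0,-1, 0,0,0.8,0,0,0,-1, 0,0,1.2,0,0,0,-1, 0,0,1.6,0,0,0,-1, 0,0,2,0,0,0,-1]'
python3 - <<'E'
from h import *
o=bot.get_obs();print(o['tool_pos'],o['tcp_rot'],o['contact_force'],o['moment'])
snap('scene','c12');snap('wrist','w12')
im,_=load('c12');im2,_=load('w12')
f=lambda i,u,v:cv2.resize(cv2.cvtColor(i[v:v+75,u:u+100],cv2.COLOR_RGB2BGR),(400,300),interpolation=cv2.INTER_CUBIC)
cv2.imwrite('pics/c12x.png',np.hstack([f(im,155,95),cv2.resize(cv2.cvtColor(im2,4),(400,300))]))
E
```

```text
time: 13.65
tool_pos: [616.7, -293.4, 255.9]
tcp_rot: [-3.139, -0.013, 0.98]
contact_force: [0.5, -0.5, -9.5]
grip_width: 23.8
time: 14.15
tool_pos: [616.7, -293.4, 276.3]
tcp_rot: [-3.139, -0.013, 0.98]
contact_force: [-0.2, -0.2, -8.6]
grip_width: 23.6
[ 616.70411857 -293.4170564   276.33128504] [-3.13907176 -0.01321364  0.97963947] [-0.17667415 -0.20262213 -8.56385379] [ 0.00433983 -0.03075639  0.04035161]
```

View pics/c12x.png

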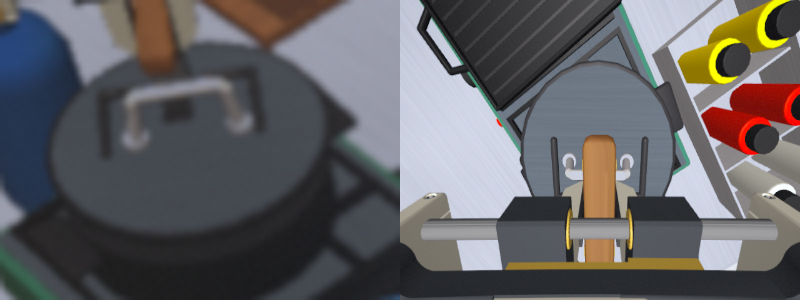

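```bash
python3 -m inch '[0,0,0.6,0,0,0,-1, 0,0,1.4,0,0,0,-1, 0,0,2.4,0,0,0,-1, 0,0,3.4,0,0,0,-1, 0,0,4,0,0,0,-1]'
python3 -m inch '[-0.1,0.3,0.3,0,0,-1,-1, -0.3,1,0.6,0,0,-3,-1, -0.6,2,0.8,0,0,-5,-1, -0.9,3.3,1,0,0,-7,-1, -1.2,4.6,1,0,0,-9,-1]'
python3 -m inch '[-0.4,1.4,0,0,0,-2,-1, -0.8,2.8,0,0,0,-4,-1, -1.2,4.2,0,0,0,-6,-1, -1.6,5.6,0,0,0,-8,-1, -2,7,0,0,0,-10,-1]'
python3 - <<'E'
from h import *
o=bot.get_obs();print(o['tool_pos'],o['tcp_rot'],o['contact_force'],o['moment'])
snap('scene','c13');snap('side','s13')
E
```

```text
time: 14.75
tool_pos: [617.2, -293.8, 318.8]
tcp_rot: [3.14, -0.013, 0.98]
contact_force: [0.3, -0.4, -7.7]
grip_width: 23.8
time: 15.25
tool_pos: [605.0, -247.2, 329.1]
tcp_rot: [3.14, -0.013, 0.82]
contact_force: [1.3, -1.2, -8.1]
grip_width: 23.5
time: 15.75
tool_pos: [584.6, -176.3, 329.3]
tcp_rot: [3.14, -0.013, 0.644]
contact_force: [-0.5, 0.6, -8.1]
grip_width: 23.9
[ 584.59024826 -176.30056061  329.29641559] [ 3.14033549 -0.01349858  0.64351685] [-0.47738407  0.59626623 -8.12324355] [ 0.02442317  0.04826517 -0.02575665]
```

View pics/s13.png

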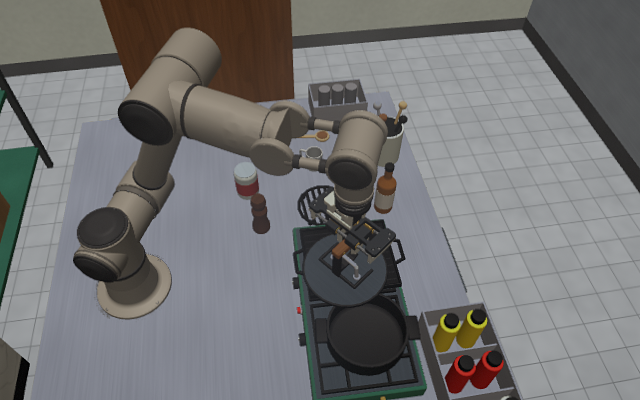

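View pics/c13.png

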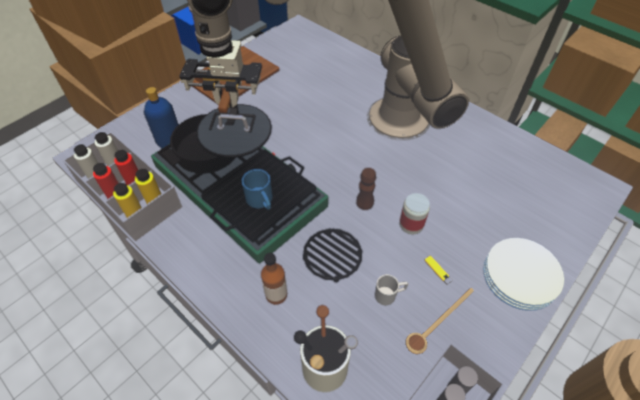

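```bash
python3 -m inch '[0,1.4,0,0,0,-2,-1, 0,3,0,0,0,-4,-1, 0,4.6,0,0,0,-6,-1, 0,6.2,0,0,0,-8,-1, 0,7.8,0,0,0,-10,-1]'
python3 -m inch '[0,1.5,0,0,0,-2,-1, 0,3.1,0,0,0,-4,-1, 0,4.7,0,0,0,-6,-1, 0,6.3,0,0,0,-8,-1, 0,7.9,0,0,0,-10,-1]'
python3 -m inch '[0,1.5,0,0,0,-2,-1, 0.1,3.1,0,0,0,-4,-1, 0.2,4.7,0,0,0,-6,-1, 0.3,6.3,0,0,0,-8,-1, 0.4,7.9,0,0,0,-10,-1]'
python3 -m inch '[0,1.5,0,0,0,-2,-1, 0.1,3,0,0,0,-4,-1, 0.2,4.5,0,0,0,-6,-1, 0.3,5.8,0,0,0,-7,-1, 0.4,6.8,0,0,0,-7,-1]'
python3 - <<'E'
from h import *
o=bot.get_obs();print(o['tool_pos'],o['tcp_rot'],o['contact_force'],o['moment'])
snap('scene','c14');snap('side','s14')
E
```

```text
time: 16.35
tool_pos: [584.7, -97.0, 329.9]
tcp_rot: [3.14, -0.014, 0.47]
contact_force: [0.6, -0.9, -8.2]
grip_width: 23.6
time: 16.85
tool_pos: [584.8, -18.0, 330.0]
tcp_rot: [3.14, -0.014, 0.294]
contact_force: [0.7, 0.3, -9.2]
grip_width: 24.1
time: 17.35
tool_pos: [589.0, 61.2, 330.1]
tcp_rot: [3.139, -0.015, 0.118]
contact_force: [-0.3, -0.4, -8.4]
grip_width: 24.0
time: 17.85
tool_pos: [593.3, 129.6, 330.2]
tcp_rot: [3.139, -0.015, -0.004]
contact_force: [-0.5, -0.2, -9.1]
grip_width: 23.4
[593.33735905 129.64308513 330.162045  ] [ 3.13936633 -0.01496547 -0.00379585] [-0.5469398  -0.15299945 -9.10761749] [ 0.02736935  0.11349417 -0.00997637]
```

View pics/c14.png

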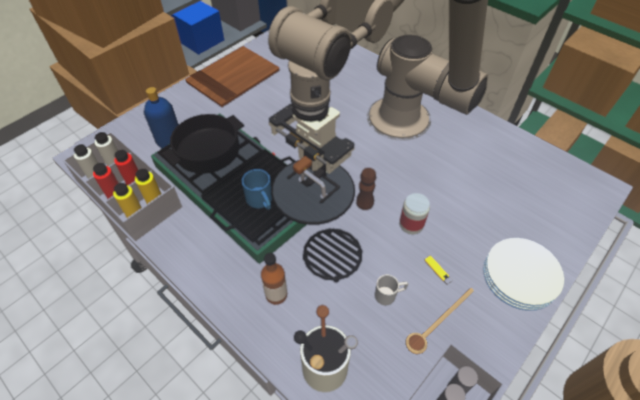

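```bash
python3 -m inch '[0,1.5,0,0,0,0,-1, 0,3.2,0,0,0,0,-1, 0,5,-0.6,0,0,0,-1, 0,6.5,-1.6,0,0,0,-1, 0,7.5,-3,0,0,0,-1]'
python3 -m inch '[0,0,-1.6,0,0,0,-1, 0,0,-3.3,0,0,0,-1, 0,0,-5,0,0,0,-1, 0,0,-6.7,0,0,0,-1, 0,0,-8,0,0,0,-1]'
python3 -m inch '[0,0,-0.8,0,0,0,-1, 0,0,-1.8,0,0,0,-1, 0,0,-3,0,0,0,-1, 0,0,-4,0,0,0,-1, 0,0,-5,0,0,0,-1]'
python3 - <<'E'
from h import *
o=bot.get_obs();print(o['tool_pos'],o['tcp_rot'],o['contact_force'],o['moment'])
snap('scene','c15');snap('side','s15');snap('wrist','w15')
im,_=load('c15');im2,_=load('s15')
f=lambda i,u,v:cv2.resize(cv2.cvtColor(i[v:v+75,u:u+100],cv2.COLOR_RGB2BGR),(400,300),interpolation=cv2.INTER_CUBIC)
cv2.imwrite('pics/c15x.png',np.hstack([f(im,285,205),f(im2,280,165)]))
E
```

```text
time: 18.45
tool_pos: [593.1, 207.4, 299.3]
tcp_rot: [3.14, -0.015, -0.0]
contact_force: [-0.0, -0.7, -9.2]
grip_width: 24.0
time: 18.95
tool_pos: [592.1, 208.3, 216.8]
tcp_rot: [3.14, -0.013, 0.001]
contact_force: [-0.3, -0.2, -7.9]
grip_width: 23.5
time: 19.45
tool_pos: [592.2, 208.3, 166.1]
tcp_rot: [3.14, -0.013, 0.0]
contact_force: [-0.0, 0.4, -8.8]
grip_width: 23.8
[592.15252694 208.3398674  166.07761377] [ 3.13961040e+00 -1.27151083e-02  4.98707842e-04] [-0.03028663  0.38359471 -8.83811083] [0.06514745 0.01908844 0.0315402 ]
```

View pics/c15x.png

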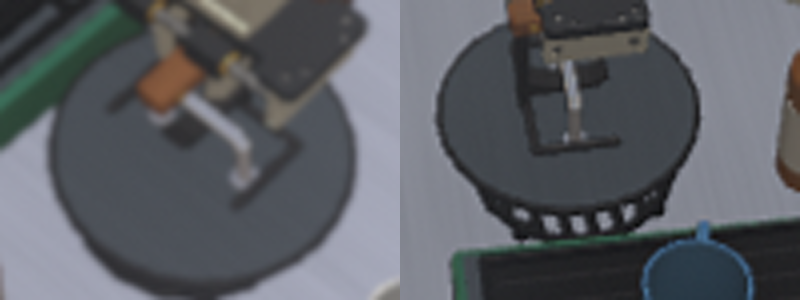

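View pics/w15.png

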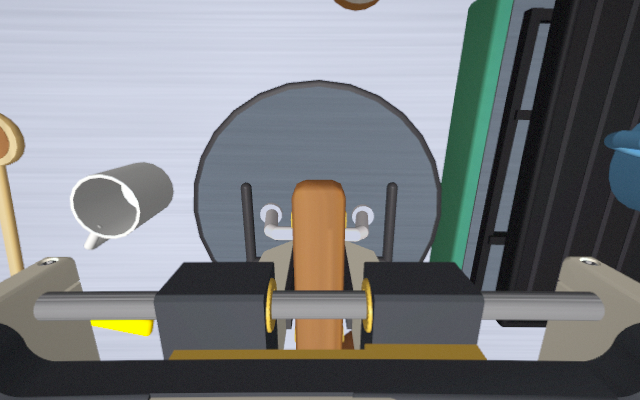

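Run:
```python
from h import *
from scipy.optimize import least_squares
z=76
def fit(n,pts):
    _,c=load(n);P=np.array([onz(c,u,v,z)[:2] for u,v in pts])
    f=least_squares(lambda q:np.hypot(*(P-q[:2]).T)-105,[593,205]);print(n,f.x,np.round(f.fun,1))
fit('w15',[(318,82),(196,195),(438,195),(230,118),(406,118),(270,91)])
_,c=load('w15');print('feet',(onz(c,271,214,z+1)+onz(c,363,215,z+1))/2)
S=lambda x,y:(280+(x-400)/4,165+y/4); C=lambda x,y:(285+x/4,205+y/4)
fit('s15',[S(437,115),S(698,115),S(568,207),S(470,55),S(665,55),S(470,175),S(665,175)])
fit('c15',[C(50,145),C(353,165),C(205,285),C(90,240),C(310,240),C(340,120)])
_,c=load('s15');print(onz(c,*S(573,140),77))
_,c=load('c15');print(onz(c,*C(244,180),77))
```

```text
w15 [584.34409568 208.13426742] [ 1.2 -4.  -4.2 -0.7  0.2  0.9]
feet [587.62251182 208.33397819  77.        ]
s15 [588.34251496 206.50461008] [ -2.2  -2.3  -5.9 -10.5  -9.4  -3.2  -4.2]
c15 [589.74330908 206.76136522] [-5.5  0.1  1.8 -2.1 -1.8 -6. ]
[586.88026857 171.51967118  77.        ]
[591.12316859 249.11107763  77.        ]
```

```bash
python3 -m inch '[0.2,-0.1,-0.6,0,0,0,-1, 0.45,-0.2,-1.4,0,0,0,-1, 0.45,-0.2,-2.2,0,0,0,-1, 0.45,-0.2,-3,0,0,0,-1, 0.45,-0.2,-3.5,0,0,0,-1]'
python3 -m inch '[0,0,-0.3,0,0,0,-1, 0,0,-0.6,0,0,0,-1, 0,0,-0.9,0,0,0,-1, 0,0,-1.2,0,0,0,-1, 0,0,-1.5,0,0,0,-1]'
python3 - <<'E'
from h import *
o=bot.get_obs();print(o['tool_pos'],o['tcp_rot'],o['contact_force'],o['moment'])
snap('side','s16')
im2,_=load('s16')
f=lambda i,u,v:cv2.resize(cv2.cvtColor(i[v:v+75,u:u+100],cv2.COLOR_RGB2BGR),(800,600),interpolation=cv2.INTER_CUBIC)
cv2.imwrite('pics/s16x.png',f(im2,280,165))
E
```

```text
time: 20.1
tool_pos: [595.8, 206.0, 129.7]
tcp_rot: [3.139, -0.009, 0.0]
contact_force: [-0.1, 0.8, -8.5]
grip_width: 23.5
time: 20.6
tool_pos: [596.6, 206.2, 115.7]
tcp_rot: [3.139, -0.012, 0.0]
contact_force: [0.2, -0.2, -3.3]
grip_width: 23.9
[596.58965431 206.21787903 115.69736405] [ 3.13948656e+00 -1.20158016e-02  3.40015436e-04] [ 0.15065265 -0.19299985 -3.25741472] [0.07869468 0.11151841 0.0298468 ]
```

View pics/s16x.png

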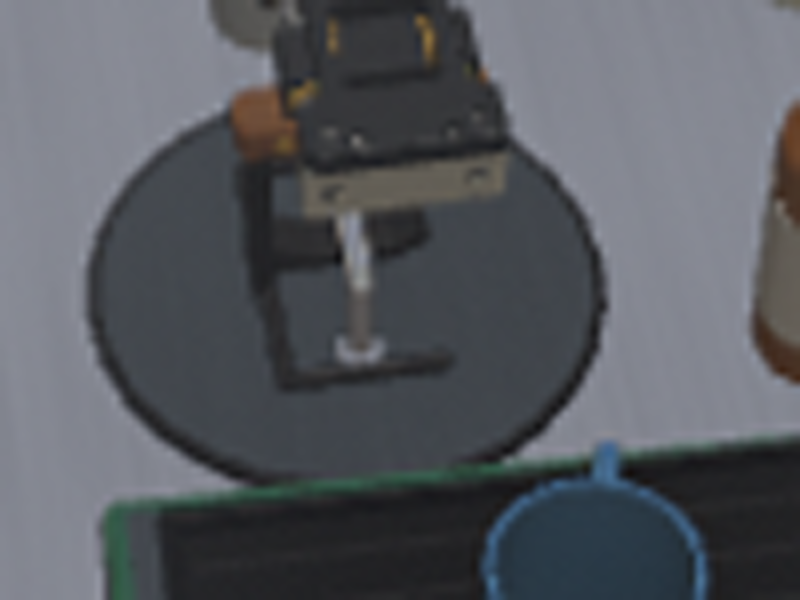

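```bash
python3 -m inch '[0,0,-0.2,0,0,0,-1, 0,0,-0.4,0,0,0,-1, 0,0,-0.6,0,0,0,-1, 0,0,-0.6,0,0,0,-1, 0,0,-0.6,0,0,0,-1]'
python3 - <<'E'
from h import *
o=bot.get_obs();print(o['tool_pos'],o['tcp_rot'],o['contact_force'],o['moment'])
snap('side','s17');snap('scene','c17');snap('wrist','w17')
from scipy.optimize import least_squares
z=29
for n,(u0,v0,u1,v1) in dict(s17=(285,165,365,226)).items():
    im,c=load(n)
    S=lambda x,y:(280+x/8,165+y/8)
    P=np.array([onz(c,*S(x,y),z)[:2] for x,y in((90,290),(603,290),(110,215),(580,215),(140,410),(170,150))])
    f=least_squares(lambda q:np.hypot(*(P-q[:2]).T)-105,[593,205]);print(n,f.x,np.round(f.fun,1))
_,c=load('s17');print('near leg foot',onz(c,280+358/8,165+352/8,33))
E
```

```text
time: 21.15
tool_pos: [596.2, 206.1, 108.9]
tcp_rot: [3.139, -0.011, 0.0]
contact_force: [0.1, -0.1, -2.7]
grip_width: 23.6
[596.15930775 206.10986755 108.91732081] [ 3.13920136e+00 -1.06445910e-02  3.41976231e-04] [ 0.05684137 -0.06013473 -2.7415087 ] [0.04043788 0.10548516 0.00660256]
s17 [594.05210466 204.25879727] [-1.1 -2.5 -0.5 -2.  -2.7 -0.9]
near leg foot [592.06920449 169.56577105  33.        ]
```

View pics/w17.png

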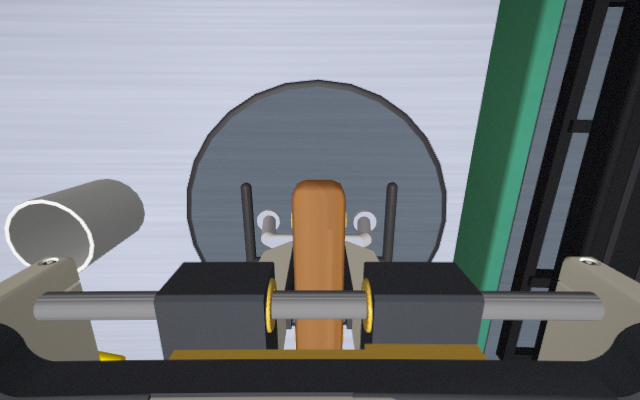

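View pics/c17.png

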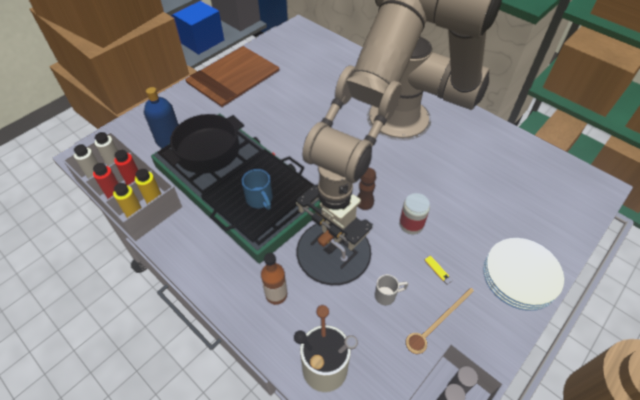

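```bash
python3 -m inch '[-0.6,0,0,0,0,0,-1, -1.4,0,0,0,0,0,-1, -2.4,0,0,0,0,0,-1, -3.4,0,0,0,0,0,-1, -4.4,0,0,0,0,0,-1]'
python3 -m inch '[-1,0,0.05,0,0,0,-1, -2,0,0.05,0,0,0,-1, -3,0,0.05,0,0,0,-1, -3.6,0,0.05,0,0,0,-1, -3.6,0,0.05,0,0,0,-1]'
python3 - <<'E'
from h import *
o=bot.get_obs();print(o['tool_pos'],o['tcp_rot'],o['contact_force'],o['moment'])
snap('side','s18');snap('scene','c18');snap('wrist','w18')
E
```

```text
time: 21.8
tool_pos: [551.1, 206.2, 109.2]
tcp_rot: [3.139, -0.011, 0.001]
contact_force: [0.3, 0.6, -3.2]
grip_width: 23.6
time: 22.3
tool_pos: [514.2, 206.3, 109.8]
tcp_rot: [3.139, -0.01, 0.001]
contact_force: [-0.1, 1.2, -2.8]
grip_width: 23.9
[514.22704861 206.27267599 109.76609275] [ 3.13920969e+00 -1.03815872e-02  8.92487029e-04] [-0.10667265  1.22257984 -2.76211771] [ 0.04195074  0.06586685 -0.01004613]
```

View pics/w18.png

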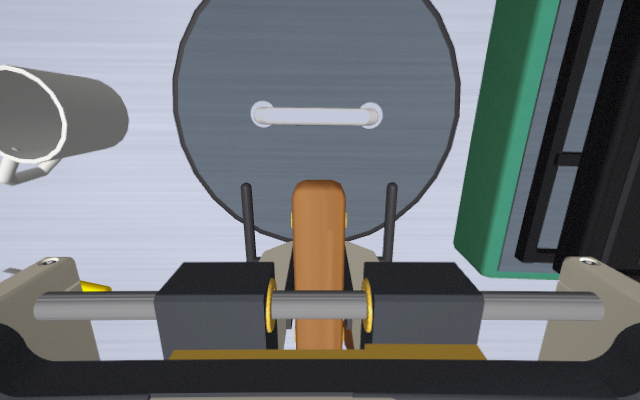

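View pics/c18.png

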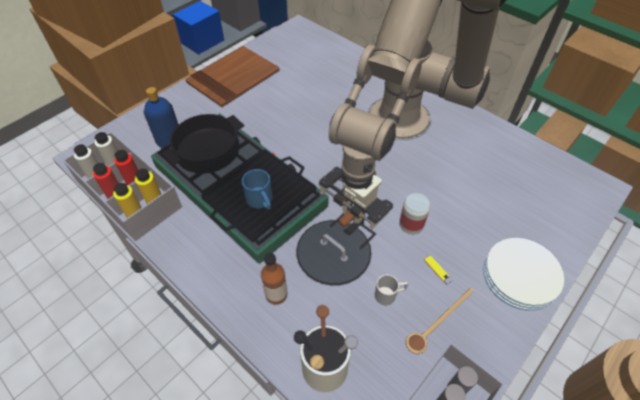

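```bash
python3 -m inch '[0,0,1.5,0,0,0,-1, 0,0,4,0,0,0,-1, 0,0,7,0,0,0,-1, 0,0,10.5,0,0,0,-1, 0,-1,14,0,0,0,-1]'
python3 -m inch '[-1,-2.5,0,0,0,0,-1, -2.3,-5.8,0,0,0,0,-1, -3.6,-9,0,0,0,0,-1, -4.9,-12.3,0,0,0,0,-1, -6.2,-15.5,0,0,0,0,-1]'
python3 -m inch '[-1.3,-3.2,0,0,0,0,-1, -2.6,-6.4,0,0,0,0,-1, -3.9,-9.4,0,0,0,0,-1, -4.8,-11.2,-2,0,0,0,-1, -5.2,-12,-5,0,0,0,-1]'
python3 - <<'E'
from h import *
o=bot.get_obs();print(o['tool_pos'],o['tcp_rot'],o['contact_force'],o['joint_positions'])
snap('side','s19');snap('scene','c19')
E
```

```text
time: 22.95
tool_pos: [515.7, 196.8, 250.9]
tcp_rot: [3.14, -0.011, 0.001]
contact_force: [0.6, 0.1, -2.2]
grip_width: 23.7
time: 23.45
tool_pos: [453.4, 40.4, 251.0]
tcp_rot: [3.14, -0.012, 0.001]
contact_force: [-0.5, -0.4, -3.0]
grip_width: 24.1
time: 23.95
tool_pos: [402.2, -81.9, 202.0]
tcp_rot: [3.137, -0.017, -0.001]
contact_force: [0.5, 0.5, -3.1]
grip_width: 24.1
[402.21121537 -81.91592823 201.96429356] [ 3.13717940e+00 -1.66837030e-02 -1.04888123e-03] [ 0.46243819  0.53772539 -3.13438108] [-0.38990479  0.14675072  1.86374767  0.00249724  1.11398414  1.1808949 ]
```

View pics/s19.png

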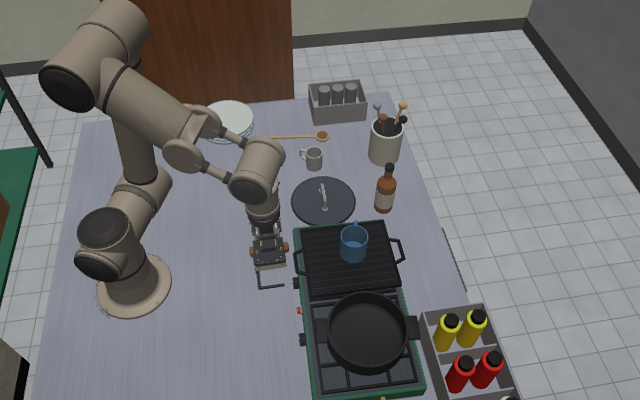

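View pics/c19.png

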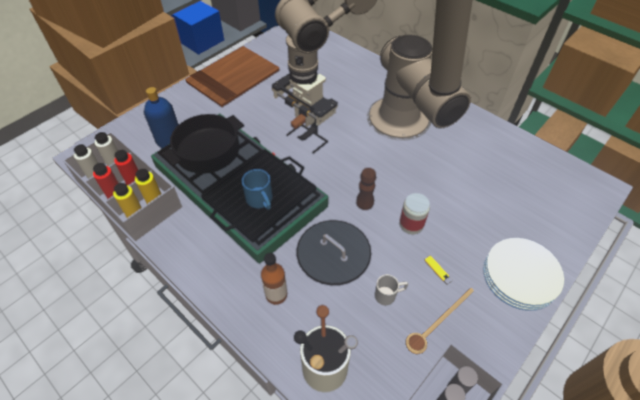

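```bash
python3 -m inch '[0,0,-2.5,0,0.3,0,-1, 0,0,-5.5,0,0.3,0,-1, 0,0,-8.5,0,0.3,0,-1, 0,0,-10.8,0,0.3,0,-1, 0,0,-11.6,0,0.3,0,-1]'
python3 -m inch '[0,0,0,0,0,0,-1, 0,0,0,0,0,0,-1, 0,0,-0.2,0,0,0,-1, 0,0,-0.4,0,0,0,-1, 0,0,-0.4,0,0,0,-1]'
python3 -c "
from h import *
o=bot.get_obs();print(o['tool_pos'],o['tcp_rot'],o['contact_force'],o['joint_positions'])"
```

```text
time: 24.55
tool_pos: [399.3, -79.4, 81.7]
tcp_rot: [-3.14, 0.001, -0.001]
contact_force: [0.1, 0.6, -2.4]
grip_width: 23.8
time: 25.05
tool_pos: [399.4, -79.4, 78.0]
tcp_rot: [-3.141, 0.001, -0.001]
contact_force: [1.7, -0.2, -2.8]
grip_width: 23.5
[399.44544484 -79.44050998  78.01929915] [-3.14072639e+00  5.17204246e-04 -7.36613101e-04] [ 1.66121805 -0.20502661 -2.81055775] [-3.85508971e-01  3.39191476e-01  2.02924333e+00  8.70978098e-04
  7.73962579e-01  1.18540107e+00]
```

```bash
python3 -m inch '[0,0,-0.1,0,-0.5,0,-1, 0,0,-0.2,0,-0.5,0,-1, 0,0,-0.3,0,-0.5,0,-1, 0,0,-0.38,0,-0.5,0,-1, 0,0,-0.38,0,-0.5,0,-1]'
python3 -c "
from h import *
o=bot.get_obs();print(o['tool_pos'],o['tcp_rot'],o['contact_force'])"
```

```text
time: 25.55
tool_pos: [399.4, -79.5, 74.1]
tcp_rot: [-3.141, -0.008, -0.001]
contact_force: [-0.8, -0.1, -2.5]
grip_width: 24.1
[399.39421532 -79.46507793  74.09705905] [-3.14063660e+00 -7.99435810e-03 -8.32425227e-04] [-0.83347224 -0.13649435 -2.47932022]
```

```bash
python3 -m inch '[0,0,-0.05,0,0,0,-1, 0,0,-0.1,0,0,0,-1, 0,0,-0.1,0,0,0,-1, 0,0,-0.1,0,0,0,-1, 0,0,-0.1,0,0,0,-1]'
python3 -c "
from h import *
o=bot.get_obs();print(o['tool_pos'],o['tcp_rot'],o['contact_force'])"
```

```text
time: 26.05
tool_pos: [399.7, -79.5, 73.7]
tcp_rot: [-3.141, -0.009, -0.001]
contact_force: [-1.8, 0.4, 6.2]
grip_width: 23.8
[399.69395082 -79.51662174  73.6943407 ] [-3.14093482e+00 -8.82289678e-03 -7.50635589e-04] [-1.77962574  0.36843068  6.15183   ]
```

In contact with the table; open and rise.

```bash
python3 -m inch '[0,0,0,0,0,0,0.2, 0,0,0,0,0,0,1, 0,0,0,0,0,0,1, 0,0,0,0,0,0,1, 0,0,0,0,0,0,1]'
python3 -m inch '[0,0,0,0,0,0,1, 0,0,2,0,0,0,1, 0,0,5,0,0,0,1, 0,0,9,0,0,0,1, 0,0,13,0,0,0,1]'
python3 -m inch '[-0.5,-3,1,0,0,0,1, -0.5,-6,2,0,0,0,1, -0.5,-9,2,0,0,0,1, -0.5,-12,2,0,0,0,1, -0.5,-14,2,0,0,0,1]'
python3 - <<'E'
from h import *
o=bot.get_obs();print(o['tool_pos'],o['tcp_rot'],o['contact_force'],o['dq'])
snap('side','s20');snap('scene','c20')
a,_=load('s20');b,_=load('c20')
f=lambda i,u,v:cv2.resize(cv2.cvtColor(i[v:v+75,u:u+100],cv2.COLOR_RGB2BGR),(400,300),interpolation=cv2.INTER_CUBIC)
cv2.imwrite('pics/x20.png',np.vstack([np.hstack([f(a,280,140),f(b,290,215)]),np.hstack([f(a,215,225),f(b,270,105)])]))
E
```

```text
time: 26.55
tool_pos: [399.7, -79.5, 73.6]
tcp_rot: [-3.141, -0.009, -0.001]
contact_force: [-0.8, 1.0, 0.6]
grip_width: 59.2
time: 27.05
tool_pos: [399.2, -79.3, 204.9]
tcp_rot: [-3.141, -0.008, -0.001]
contact_force: [1.7, -0.3, 0.6]
grip_width: 91.8
time: 27.55
tool_pos: [394.0, -221.1, 224.9]
tcp_rot: [-3.141, -0.008, -0.002]
contact_force: [0.9, 1.0, 0.3]
grip_width: 91.7
[ 394.01199841 -221.13791372  224.9080059 ] [-3.14101659e+00 -7.93489779e-03 -1.85682085e-03] [0.8765078  1.04403246 0.2572352 ] [-0.34282462  0.17191469 -0.21614633  0.00988868  0.05570128 -0.34201207]
```

View pics/s20.png

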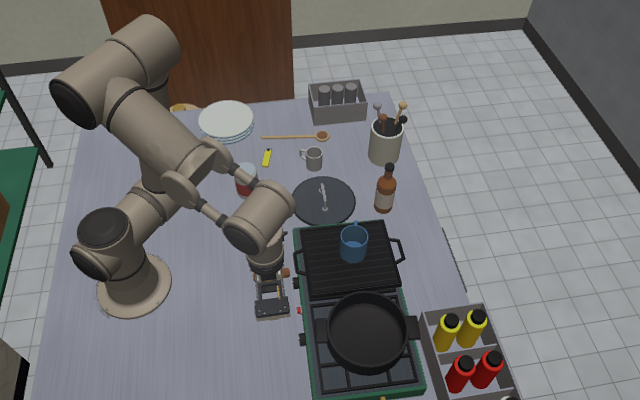

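View pics/x20.png

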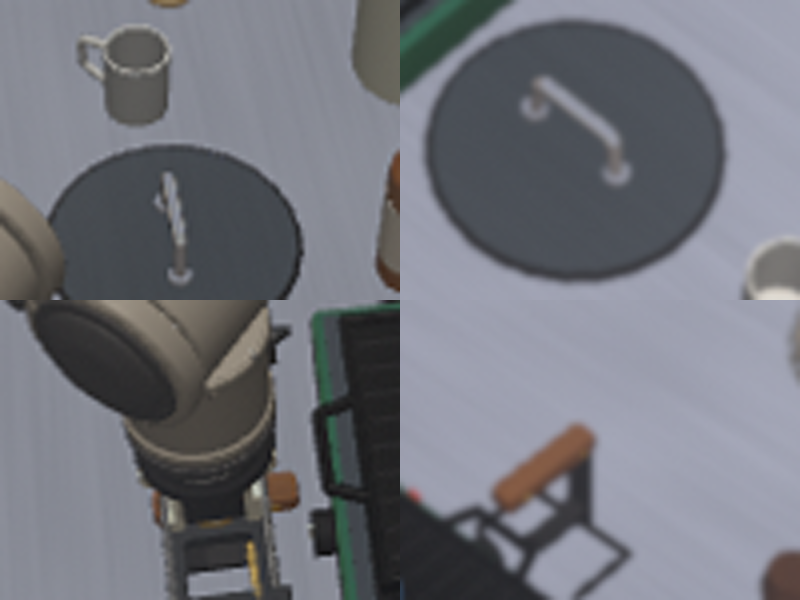

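```bash
python3 -m inch '[0,0,0,0,0,0,1, 0,0,0,0,0,0,1, 0,0,0,0,0,0,1, 0,0,0,0,0,0,1, 0,0,0,0,0,0,1]'
python3 - <<'E'
from h import *
_,c=load('c20');_,s=load('s20')
print(onz(c,333.9,249.9,33),'side', (onz(s,280+180/4,140+275/4,33)+onz(s,280+160/4,140+201/4,33))/2)
E
```

```text
time: 28.15
tool_pos: [394.2, -220.9, 224.7]
tcp_rot: [-3.141, -0.008, -0.003]
contact_force: [0.4, -0.1, 0.5]
grip_width: 92.0
[592.2088285  208.49262026  33.        ] side [591.34101508 209.43085314  33.        ]
```

```bash
python3 -c "
from plant import bot
print(bot.close_job())"
```

```text
the job is handed in; nothing more can be done
None
```

I finished the sequence and handed the job in at about 28 s; the robot gives no verdict, so what follows is from my own measurements.

- **Cup:** I moved it off the trivet and stood it upright on the cart top, about 185 mm from the trivet's centre.
- **Lid:** I lifted it with the lifter under the loop and carried it level over the mug. It went down on the trivet at about (592, 207), against my estimate of (593, 204) for the trivet's centre, so within about 6 mm. Separate readings of each differed by a few mm between views, well inside the 30 mm allowed.
- **Lifter:** After unhooking, I stood it on its foot on bare cart top near (397, -80).

In the last pictures the lid lies flat, and the cup and lifter stand upright. The pot and the other objects look unmoved by eye, but I did not measure them again. The arm was still and clear of everything, with force readings at noise level.

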